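Lock a batten into the holding jig

ROBOT

A 6-joint arm with a two-finger parallel gripper is mounted at the origin on a cart in front of the work surface, level with it; the furniture and walls round the work are solid. World frame = base frame: x ahead of the robot, y to its left, z up, the work surface at z = 0. Lengths are in m, angles in rad, forces in N, time in s.
With the tool pointing down it reaches from about 0.325 to 0.75 m from the base axis. Payload 7.6 kg.
Tool frame: the origin (TCP) lies at the very end of the fingers, on their centre line; the grasp point (between the pads) lies 19 mm behind it; z points along the fingers, y is the line along which they close (so a half turn about z gives the same grasp; the last joint's range is limited). The gripper opens to 85 mm and grips with 20 to 120 N. Pads are 22 mm wide; open, the fingers measure 114 mm over their backs; the gripper's body (76 mm by 85 mm) begins 54 mm behind the grasp point. The pads swing forward as they close: fully open they stand 13 mm farther back than shut.
Start: joints at [-1.341, 0.052, 1.401, -0, 1.689, -0.07], TCP at [0.155, -0.502, 0.231] pointing down, gripper open.
Joint ranges: [-2.9, 2.9], [-0.91, 2.17], [0.12, 2.37], [-1.06, 4.2], [0.26, 2.73], [-2.93, 2.93]. Speed limits (rad/s): [2.57, 2.57, 3.01, 3.14, 3.14, 3.14].

INTERFACE

Orientations are given as a 3x3 rotation matrix whose columns are the frame's x, y, z axes.
In Python, from cell import ctrl gives the robot as it stands. The module is installed in compiled form; this text tells all that it offers.
- The arm moves only by the tool move_arm, never from a script. Its argument "deltas" is a list of rows, each a list of 7 numbers: the shift along the world's x, y, z normalised to -1 to 1, where 1 is 150 mm, then the turn, a rotation vector about the world's x, y, z normalised to -1 to 1, where 1 is 0.5 rad, then the gripper's target within -1 to 1 (shut at 1, half-way at 0, fully open at -1). A call has 1 to 5 rows; each row is the pose to reach, as a shift and turn from the pose commanded when the call began; what a row does not reach only later rows make up. A row lasts 1/8 s, in which the tool goes at most 62.5 mm and 10.7 degrees, less where a joint would pass 70% of its speed; a pose out of reach is approached as far as the arm can. A call with a number of a shift or a turn outside -1 to 1 is refused whole. A call with a gripper value outside its range is refused whole. The fingers move at their own pace and stop on an object; "grip_force" is the grip in N (left out, the last holds). Time passes only in rows, so rows that repeat a pose let the fingers close. It gives the time, the measured TCP pose, the force, the opening and the grip force at its end, in the units of the state.
- ctrl.observe(): the state, without advancing time (a new reading comes with each control period).
- ctrl.get_image(name): name is "scene" or "side" or "wrist"; returns (picture, depth): 420x560x3 uint8, blue, green, red; 420x560 float32, m along the optical axis (not along the pixel's ray), 0 where there is no reading.
- ctrl.camera_model(name): a dict with "fovy" (degrees; the focal length in pixels is half the picture's height over the tangent of half this angle, whatever the lens; pixels are square), "cx", "cy" (the principal point, pixels), "D" ([k1, k2, p1, p2, k3] as OpenCV has them; the pictures are not rectified), "R" (3x3) and "t" (3): a world point X has camera coordinates R X + t. Camera axes: x right, y down, z forward; pixel columns grow to the right and rows downward; lengths in m; the calibration is good to about 2 mm. A picture is of the moment at which its call begins: read the wrist's pose just before it. camera_model takes no time and is no camera call; for the wrist camera it gives the pose at the moment of the call.
- ctrl.close_job(): hands the job in; it is judged then, once.
Trained networks look in the newest picture that a camera, given by its name, has taken for a name from the list of things; names that differ only in an ending like _2 or _b are one class to them, and where a whole thing is asked for, a point or a joint stands for the part that bears it (a point fixed in the world has none). Each returns a list of dicts, best first, with "p" (0 to 1); they miss things now and then, are a little off and sometimes report something else, mostly with a low value. They report only what shows in the picture. A call takes as long as a camera call.
- ctrl.spot_in(camera, label): "xy" ([column, row] in pixels, amid what is visible of it).
- ctrl.masks_of(camera, label): "pixels" (420x560 bool, what is visible of it) and "xy" ([column, row] in pixels, amid what is visible of it).
The state is a dict: "t": time; "joint_positions": joint angles; "dq": joint speeds; "effort": joint torques, N m; "tool_pos": TCP position; "tool_rot": TCP orientation; "wrist_force": force on the tool from outside, world axes, zero at the start; "torque": the same for the moment, N m; "grip_width": finger opening in m; "finger_force": force on a finger pad.
Only numpy, scipy, OpenCV 4.12 (cv2) and the standard library are available. Lean on these libraries where they do the work, as an engineer would, in place of code of your own. Each camera call takes 0.05 s, during which the arm holds its last target. There are 200 camera calls.

TASK

Push the loose planed batten on the jig straight back until its whole long side lies against the fence, without lifting it. Then, with one finger, push each of the two wooden catches on the fence round until it lies square across the batten, pointing straight out from the fence. Only push: grasp and lift nothing, and leave the marker, pot, jar, sanding block and bowl where they are.

Things in the scene. Friction and masses are not known exactly. Their poses are not given: they have to be found in the camera images.
- jig: Holding jig, fixed to the bench: brown fibreboard base 170 (x) x 280 (y) x 12 mm, with a straight pale wooden fence along its far side, 30 mm wide (x = 50 to 80 mm), 280 mm long, 38 mm tall (top 50 mm above the bench). Origin at the centre of the underside of the base, on the bench top; x points across the jig to the fence, y along the fence to the left, z up. Jig yaw and place vary.
- batten_mid (a point): Centre of the loose pale planed batten, 60 (x) x 195 (y) x 34 mm, about 0.15 to 0.25 kg, lying flat on the jig's base, 20 to 40 mm short of the fence and a little askew. Its y axis runs along its length, its x axis points at the fence, z up. Home against the fence its centre is at x = 20 mm in the jig's frame, and its top is 46 mm above the bench, 7 mm below the catches.
- batten_far_left (a point): Point on the batten's long face that looks at the fence, 90 mm left of the batten's middle, half-way up. Home: x = 50 mm in the jig's frame.
- batten_far_right (a point): The same, 90 mm right of the batten's middle.
- catch_left (a joint): Angle (rad) of the left dark wooden catch on the fence's top: 0 = square across the batten, pointing straight from the fence to the robot's side (jig -x); -1.57 = pointing left along the fence; grows counter-clockwise from above. Starts at -1.65 to -1.0. Turns from -1.8 to 1.8 with light friction (about 1 N at the tip), stays where left; no stop at 0.
- catch_right (a joint): Angle of the right catch, alike, measured the same way (counter-clockwise positive): 0 = square across the batten, +1.57 = pointing right along the fence (jig -y). Starts swung out to the right, between 1.0 and 1.65.
- catch_left_pivot (a point): Pivot axis of the left catch, on the fence 60 mm left of its middle (jig x = 65 mm), at the arm's half height, 61 mm above the bench.
- catch_right_pivot (a point): Pivot axis of the right catch, 60 mm right of the fence's middle, likewise.
- catch_left_tip (a point): Free end of the left catch, 75 mm from its pivot, at the arm's half height. The arm is a straight round-ended bar 18 mm wide and 16 mm thick (53 to 69 mm above the bench), with a 25 mm tail behind the pivot and a 3 mm screw head on top.
- catch_right_tip (a point): Free end of the right catch, likewise.
- marker: Blue marker 13 x 62 x 13 mm lying across the right end of the jig's base, past the batten's end. Leave alone. Origin at the centre of its underside.
- pot: Dark glue pot, 70 mm wide, 62 mm tall, beside the left end of the jig. Leave alone. Origin at the centre of its underside.
- jar: Jar with a yellowish lid, 63 mm wide, 76 mm tall, beside the right end of the jig. Leave alone. Origin at the centre of its underside.
- sander: Sanding block 59 x 99 x 33 mm on the bench to the left. Leave alone. Origin at the centre of its underside.
- bowl: Turned wooden bowl, 69 mm wide, 35 mm tall, on the bench to the left. Leave alone. Origin at the centre of its underside.

How it is judged:
By the outcome, as a careful person would: the job done as asked, in the order asked, and still so for the second after the job is handed in, with the robot touching nothing.
It also fails if it takes over 64 s, if anything falls off the work surface, if the arm or the gripper's body presses on something with over 40 N, if the wrist force passes 120 N, or if a joint passes its speed limit or range.

## Working session

There is one attempt and no reset: what is moved stays moved. The work goes in short steps, Python scripts to look and compute and a tool call to move; the robot and the scene stay as the last step left them, time stands still between calls to the robot, and variables do not carry over. Pictures are saved under pics/ and viewed, at most 10 in all, crops included, and the job is handed in when it is done.

Besides the shell and the picture viewer there is one more tool, called after "Emit:" in YAML: its name, and indented under it one key for each argument. move_arm: Moves the arm, as the interface text tells. Scaled input: -1 to 1 covers 150 mm each way for a shift and 0.5 rad each way for a turn. Its arguments: {"type":"object","properties":{"deltas":{"type":"array"},"grip_force":{"type":"number"}},"required":["deltas"]}

```bash
mkdir -p pics; cat > h.py <<'E'
import numpy as np, cv2
from cell import ctrl
def cam(n):
    m=ctrl.camera_model(n); f=210/np.tan(np.radians(m["fovy"])/2)
    K=np.array([[f,0,m["cx"]],[0,f,m["cy"]],[0,0,1]]); return K,np.array(m["D"],float),np.array(m["R"]),np.array(m["t"])
def to_world(c,px,d):
    K,D,R,t=c; u=cv2.undistortPoints(np.array(px,float).reshape(-1,1,2),K,D).reshape(-1,2)
    return (np.c_[u,np.ones(len(u))]*np.array(d).reshape(-1,1)-t)@R
def at_z(c,px,z):
    K,D,R,t=c; u=cv2.undistortPoints(np.array(px,float).reshape(-1,1,2),K,D).reshape(-1,2)
    r=np.c_[u,np.ones(len(u))]@R; o=-R.T@t
    return o+r*((z-o[2])/r[:,2])[:,None]
def cloud(c,mask,dep):
    v,u=np.nonzero(mask&(dep>0)); return to_world(c,np.c_[u,v],dep[v,u])
E
python3 - <<'E'
from h import *
s=ctrl.observe(); print(s["t"],s["tool_pos"],s["tool_rot"])
for n in("scene","side"):
    im,d=ctrl.get_image(n); cv2.imwrite(f"pics/{n}0.png",im); c=cam(n); print(n,-c[2].T@c[3])
    for l in("jig","batten_mid","catch_left","catch_right","marker","pot","jar","sander","bowl"):
        for r in ctrl.masks_of(n,l)[:2]:
            P=cloud(c,r["pixels"],d)
            print(l,round(r["p"],2),np.round(r["xy"]),len(P), np.round(np.r_[np.median(P,0),np.percentile(P,2,0),np.percentile(P,98,0)],3) if len(P) else '')
E
```

```text
0.0 [ 0.15499992 -0.50129033  0.23046548] [[ 9.55410235e-01  2.95281488e-01 -3.55082843e-04]
 [ 2.95281680e-01 -9.55409014e-01  1.53165357e-03]
 [ 1.13019595e-04 -1.56820695e-03 -9.99998764e-01]]
scene [-0.09771021  0.5734983   0.45732874]
batten_mid 0.94 [278. 198.] 1966 [0.534 0.112 0.043 0.524 0.004 0.013 0.584 0.192 0.046]
catch_right 0.75 [298. 171.] 298 [ 0.613  0.005  0.064  0.599 -0.041  0.052  0.631  0.048  0.071]
marker 0.41 [333. 193.] 67 [ 0.527 -0.044  0.021  0.523 -0.068  0.016  0.531 -0.016  0.024]
pot 0.89 [208. 227.] 1184 [0.515 0.296 0.042 0.497 0.262 0.004 0.562 0.325 0.061]
jar 0.95 [358. 185.] 808 [ 0.498 -0.092  0.048  0.484 -0.13   0.005  0.534 -0.079  0.076]
sander 0.97 [214. 295.] 2244 [0.358 0.363 0.031 0.33  0.314 0.001 0.403 0.408 0.033]
sander 0.65 [276. 204.] 1862 [0.534 0.111 0.043 0.524 0.006 0.014 0.583 0.192 0.046]
bowl 0.7 [170. 249.] 895 [0.528 0.379 0.021 0.482 0.348 0.003 0.548 0.411 0.034]
bowl 0.33 [275. 203.] 2038 [0.534 0.112 0.042 0.524 0.002 0.011 0.587 0.192 0.046]
side [0.12894551 1.22690853 0.74709749]
jig 0.84 [284. 229.] 2737 [ 0.595  
[... 523 characters left out ...]
8 [264. 184.] 146 [ 0.614  0.014  0.065  0.6   -0.037  0.056  0.629  0.049  0.071]
marker 0.4 [298. 194.] 51 [ 0.527 -0.049  0.021  0.523 -0.101 -0.002  0.55  -0.018  0.026]
pot 0.92 [258. 255.] 833 [0.529 0.301 0.041 0.498 0.26  0.005 0.561 0.326 0.061]
pot 0.42 [310. 180.] 577 [ 0.508 -0.088  0.049  0.484 -0.126  0.002  0.541 -0.076  0.077]
jar 0.88 [309. 182.] 578 [ 0.508 -0.088  0.05   0.484 -0.126  0.002  0.54  -0.076  0.077]
sander 0.75 [316. 295.] 1189 [0.368 0.373 0.03  0.332 0.317 0.002 0.409 0.41  0.034]
bowl 0.8 [244. 282.] 713 [ 0.52   0.368  0.019  0.483  0.343 -0.001  0.558  0.413  0.033]
bowl 0.57 [309. 180.] 579 [ 0.508 -0.088  0.05   0.484 -0.128  0.002  0.541 -0.076  0.077]
```

View pics/scene0.png

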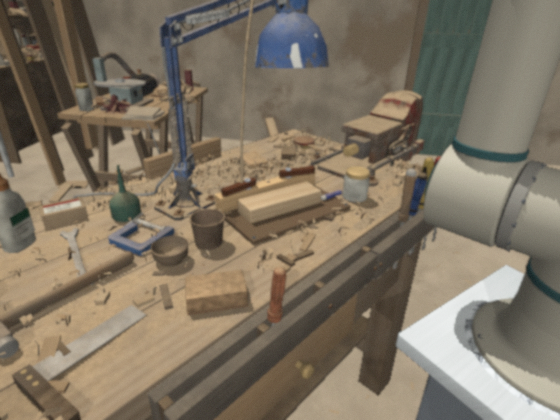

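View pics/side0.png

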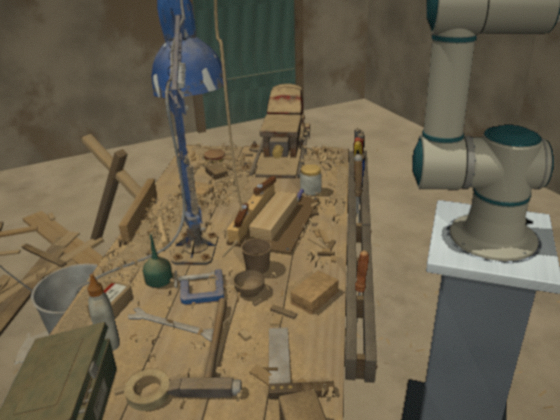

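The scene shows the jig around pixel (280,205), with both catches swung out along the fence, the pot at (208,228), the jar at (357,185) and the blue lamp overhead. I'll check lamp clearance and fit a first estimate of the jig's pose.

```bash
python3 - <<'E'
from h import *
im,d=ctrl.get_image("scene"); c=cam("scene")
blue=(im[...,0].astype(int)-im[...,2]>25)&(np.arange(420)[:,None]<200)
P=cloud(c,blue,d); print("lamp",np.round(np.percentile(P,[1,25,50,75,99],axis=0),2))
P=P[(P[:,2]>.08)&(P[:,2]<.7)]; print(np.round(np.percentile(P,[1,50,99],axis=0),2))
allP=cloud(c,np.ones((420,560),bool),d)
q=allP[(abs(allP[:,0]-.62)<.35)&(abs(allP[:,1]-.1)<.3)&(allP[:,2]>.1)]
for z in np.arange(.1,.8,.1):
    k=q[(q[:,2]>z)&(q[:,2]<z+.1)]
    if len(k)>5: print(round(z,1),len(k),np.round(np.r_[k.min(0),k.max(0)],2))
for l in("batten_mid","catch_right","catch_left"):
    r=ctrl.masks_of("scene",l)
    if not r: continue
    P=cloud(c,r[0]["pixels"],d)
    P=P[(P[:,2]>.041)&(P[:,2]<.05)] if l[0]=='b' else P[P[:,2]>.06]
    print(l,cv2.minAreaRect(P[:,:2].astype(np.float32)*1000))
f=allP[(abs(allP[:,2]-.05)<.002)&(allP[:,0]>.592)&(allP[:,0]<.65)&(abs(allP[:,1]-.09)<.2)]
print("fence",len(f),cv2.minAreaRect(f[:,:2].astype(np.float32)*1000))
E
```

```text
lamp [[ 0.11 -0.26  0.04]
 [ 0.71 -0.18  0.29]
 [ 0.85 -0.13  0.33]
 [ 0.89 -0.04  0.36]
 [ 0.96  0.28  0.44]]
[[ 0.11 -0.26  0.09]
 [ 0.85 -0.13  0.33]
 [ 0.96  0.28  0.44]]
0.1 1154 [ 0.37 -0.18  0.1   0.74  0.4   0.2 ]
0.2 1643 [ 0.64 -0.2   0.2   0.97  0.3   0.3 ]
0.3 3367 [ 0.65 -0.2   0.3   0.97  0.29  0.4 ]
0.4 1762 [ 0.66 -0.2   0.4   0.97  0.28  0.44]
batten_mid ((556.4415893554688, 95.0448989868164), (196.032958984375, 63.84410095214844), 86.797119140625)
catch_right ((617.3603515625, 2.4454498291015625), (94.89009857177734, 23.1826114654541), 74.7557601928711)
catch_left ((613.8026733398438, 172.61978149414062), (20.509220123291016, 91.30480194091797), 3.3703155517578125)
fence 294 ((621.4561767578125, 98.22014617919922), (31.77633285522461, 252.27178955078125), 1.0571871995925903)
```

Emit:
move_arm:
  deltas:
    - [0.17,0.34,0.12,0,0,-0.15,-1]
    - [0.34,0.67,0.24,0,0,-0.38,-1]
    - [0.5,1,0.36,0,0,-0.566,-1]

```text
t: 1.58
tool_pos: [0.2305, -0.35, 0.2859]
tool_rot: [[1.0, 0.013, 0.0], [0.013, -1.0, -0.0], [0.0, 0.0, -1.0]]
wrist_force: [1.6, 0.6, 0.1]
grip_width: 0.0853
finger_force: 0.0
```

Emit:
move_arm:
  deltas:
    - [0.17,0.34,0.1,0,0,0,-1]
    - [0.34,0.67,0.2,0,0,0,-1]
    - [0.5,1,0.3,0,0,0,-1]

```text
t: 1.95
tool_pos: [0.3055, -0.1999, 0.331]
tool_rot: [[1.0, 0.016, 0.001], [0.016, -1.0, -0.001], [0.001, 0.001, -1.0]]
wrist_force: [1.5, -0.1, -0.0]
grip_width: 0.0854
finger_force: 0.0
```

Emit:
move_arm:
  deltas:
    - [0.17,0.34,0,0,0,0,-1]
    - [0.34,0.67,0,0,0,0,-1]
    - [0.5,1,0,0,0,0,-1]

```text
t: 2.33
tool_pos: [0.3805, -0.0498, 0.3306]
tool_rot: [[1.0, 0.017, 0.001], [0.017, -1.0, -0.0], [0.001, 0.0, -1.0]]
wrist_force: [0.2, -0.8, 0.2]
grip_width: 0.0856
finger_force: 0.0
```

Emit:
move_arm:
  deltas:
    - [0.15,0.33,0,0,0,0,-1]
    - [0.3,0.66,0,0,0,0,-1]
    - [0.4,0.95,0,0,0,0,-1]
    - [0.4,0.95,0,0,0,0,-1]

```text
t: 2.82
tool_pos: [0.4403, 0.0932, 0.3297]
tool_rot: [[1.0, 0.021, -0.001], [0.021, -1.0, 0.0], [-0.001, -0.0, -1.0]]
wrist_force: [1.0, -0.4, 0.0]
grip_width: 0.0857
finger_force: 0.0
```

```bash
cat >> h.py <<'E'
def look(tag):
    s=ctrl.observe(); c=cam("wrist"); im,d=ctrl.get_image("wrist"); cv2.imwrite(f"pics/{tag}.png",im)
    print(tag,round(s["t"],2),np.round(s["tool_pos"],4),np.round(s["tool_rot"][:2,0],3),np.round(s["wrist_force"],1),s["grip_width"],"cam",np.round(-c[2].T@c[3],3))
    return c,im,d
def measure(c,d):
    o={}
    for l in("jig","batten_mid","catch_left","catch_right"):
        for r in ctrl.masks_of("wrist",l)[:2]:
            P=cloud(c,r["pixels"],d); z=P[:,2]
            lo,hi={"b":(.04,.05),"j":(.008,.016),"c":(.062,.075)}[l[0]]
            P=P[(z>lo)&(z<hi)]
            if len(P)>50: print(l,round(r["p"],2),np.round(r["xy"]),len(P),round(np.median(P[:,2]),4),np.round(cv2.minAreaRect(P[:,:2].astype(np.float32)*1000)[0],1),*np.round(cv2.minAreaRect(P[:,:2].astype(np.float32)*1000)[1:][0],1),round(cv2.minAreaRect(P[:,:2].astype(np.float32)*1000)[2],2))
    A=cloud(c,np.ones(d.shape,bool),d)
    f=A[(abs(A[:,2]-.05)<.003)&(A[:,0]>.592)&(A[:,0]<.66)&(abs(A[:,1]-.09)<.2)]
    if len(f)>50: print("fence",len(f),round(np.median(f[:,2]),4),cv2.minAreaRect(f[:,:2].astype(np.float32)*1000))
E
python3 - <<'E'
from h import *
c,im,d=look("w1"); measure(c,d)
E
```

```text
w1 2.83 [0.4403 0.0932 0.3297] [1.    0.021] [ 1.  -0.4  0. ] 0.08570555314460722 cam [0.508 0.095 0.473]
jig 0.95 [300.  52.] 13842 0.0123 [539.7  83.1] 135.9 281.5 0.8
catch_left 0.82 [220.  19.] 1603 0.0692 [616.5 169. ] 18.8 98.7 8.91
catch_right 0.86 [377.  22.] 1594 0.0692 [6.159e+02 5.000e-01] 97.6 18.6 75.59
fence 3552 0.0502 ((621.4010009765625, 84.10948181152344), (31.08118438720703, 280.1763000488281), 0.8022255897521973)
```

View pics/w1.png

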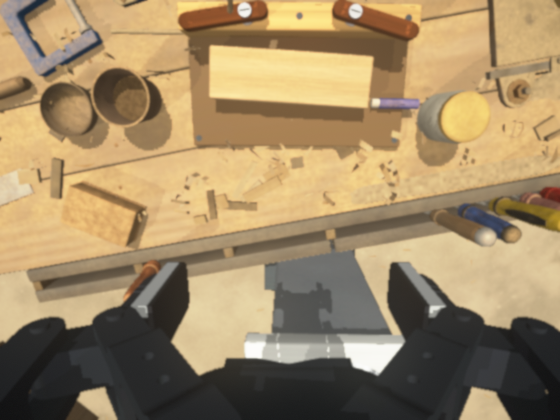

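Wrist picture: batten at (290,78) slightly askew, left catch (222,14), right catch (375,18), marker (395,103) close to the batten's right end. The networks missed the batten here, so I'll take it from the depth.

```bash
cat >> h.py <<'E'
def batten(c,d):
    A=cloud(c,np.ones(d.shape,bool),d)
    b=A[(abs(A[:,2]-.0455)<.0022)&(A[:,0]>.49)&(A[:,0]<.612)&(A[:,1]>-.03)&(A[:,1]<.22)]
    (cx,cy),wh,a=cv2.minAreaRect(b[:,:2].astype(np.float32)*1000)
    print("batten",len(b),round(np.median(b[:,2]),4),np.round([cx,cy],1),np.round(wh,1),round(a,2))
    for y in np.arange(5,190,30): 
        k=b[abs(b[:,1]*1000-y)<3,0]*1000
        if len(k)>5: print(y,np.round(np.percentile(k,[1,99]),1))
E
python3 - <<'E'
from h import *
im,d=ctrl.get_image("wrist"); c=cam("wrist"); batten(c,d)
m=ctrl.masks_of("wrist","marker"); P=cloud(c,m[0]["pixels"],d) if m else None
if m: P=P[P[:,2]>.015]; print(m[0]["p"],cv2.minAreaRect(P[:,:2].astype(np.float32)*1000))
E
```

```text
batten 8187 0.0463 [568.8 106.5] [228.5  86.2] 88.06
5 [523.1 581.4]
35 [523.6 607.8]
65 [525.4 607.2]
95 [526.2 607.1]
125 [528.  606.6]
155 [528.9 606.3]
185 [530.9 605.2]
0.82 ((529.8883666992188, -43.13661575317383), (12.589098930358887, 60.90268325805664), 1.3364719152450562)
```

Emit:
move_arm:
  deltas:
    - [0.12,0.005,-0.35,0,0,-0.005,-1]
    - [0.25,0.01,-0.7,0,0,-0.01,-1]
    - [0.365,0.013,-1,0,0,-0.014,-1]

```text
t: 3.55
tool_pos: [0.495, 0.0921, 0.1785]
tool_rot: [[1.0, 0.009, -0.0], [0.009, -1.0, -0.0], [-0.0, 0.0, -1.0]]
wrist_force: [1.1, -0.4, 1.2]
grip_width: 0.0855
finger_force: 0.0
```

Emit:
move_arm:
  deltas:
    - [0,0,-0.35,0,0,0,-1]
    - [0,0,-0.7,0,0,0,-1]
    - [0,0,-0.95,0,0,0,-1]
    - [0,0,-1,0,0,0,-1]
    - [0,0,-1,0,0,0,-1]

```text
t: 4.18
tool_pos: [0.4954, 0.0926, 0.0314]
tool_rot: [[1.0, 0.009, 0.001], [0.009, -1.0, 0.0], [0.001, -0.0, -1.0]]
wrist_force: [0.4, -0.1, 0.5]
grip_width: 0.0856
finger_force: 0.0
```

Emit:
move_arm:
  deltas:
    - [0,0,-0.04,0,0,0,-1]
    - [0,0,-0.07,0,0,0,-1]
    - [0.05,0,-0.07,0,0,0,-1]

```text
t: 4.55
tool_pos: [0.5024, 0.0929, 0.0199]
tool_rot: [[1.0, 0.01, -0.0], [0.01, -1.0, -0.0], [-0.0, 0.0, -1.0]]
wrist_force: [-0.1, 0.5, -1.2]
grip_width: 0.0855
finger_force: 0.0
```

```bash
python3 - <<'E'
from h import *
c,im,d=look("w2"); batten(c,d)
E
```

```text
w2 4.55 [0.5024 0.0929 0.0199] [1.   0.01] [-0.1  0.5 -1.2] 0.08545030173331636 cam [0.57  0.094 0.163]
batten 91372 0.0463 [549.5  93.9] [116.2 196.5] 0.65
5 [524.4 582.7]
35 [525.  607.6]
65 [526.8 584.9]
95 [528.1 586. ]
125 [529.3 587.4]
155 [530.5 606.2]
185 [531.8 605.9]
```

View pics/w2.png

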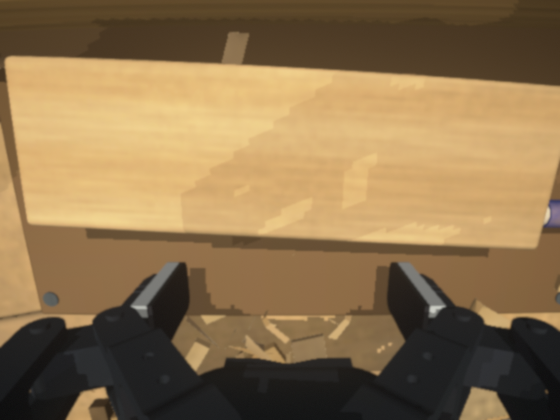

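The fingers straddle the batten's middle with its near face clear at row ~235. A light patch shows at (235,47) between batten and fence, so I'll check whether it has any height.

```bash
python3 - <<'E'
from h import *
im,d=ctrl.get_image("wrist"); c=cam("wrist")
for u,v in((235,47),(238,38),(231,58),(215,47),(260,50)): print(u,v,np.round(to_world(c,[[u,v]],[d[v,u]]),4))
# fingertip lowest points
A=cloud(c,(np.arange(420)[:,None]>260)&(np.arange(560)[None]<230),d); k=A[(A[:,2]>.015)&(A[:,2]<.05)]; print(len(k),np.round(np.percentile(k,[1,50,99],axis=0),3) if len(k) else '')
E
```

```text
235 47 [[0.5992 0.1155 0.0144]]
238 38 [[0.6028 0.1143 0.0134]]
231 58 [[0.5951 0.1173 0.0136]]
215 47 [[0.5995 0.1241 0.0125]]
260 50 [[0.5983 0.1053 0.0131]]
1063 [[0.412 0.135 0.016]
 [0.507 0.136 0.043]
 [0.515 0.213 0.05 ]]
```

Emit:
move_arm:
  deltas:
    - [0.03,0,0,0,0,0.005,-1]
    - [0.06,0,0,0,0,0.01,-1]
    - [0.09,0,0,0,0,0.01,-1]
    - [0.12,0,0,0,0,0.01,-1]
    - [0.14,0,0,0,0,0.01,-1]

```text
t: 5.28
tool_pos: [0.5234, 0.0929, 0.0198]
tool_rot: [[1.0, 0.015, -0.001], [0.015, -1.0, -0.0], [-0.001, 0.0, -1.0]]
wrist_force: [-3.6, -0.0, 2.3]
grip_width: 0.0854
finger_force: 1.4
```

Emit:
move_arm:
  deltas:
    - [0.02,0,0,0,0,0,-1]
    - [0.04,0,0,0,0,0,-1]
    - [0.06,0,0,0,0,0,-1]
    - [0.07,0,0,0,0,0,-1]

```text
t: 5.78
tool_pos: [0.534, 0.0929, 0.0198]
tool_rot: [[1.0, 0.015, -0.0], [0.015, -1.0, -0.0], [-0.0, 0.0, -1.0]]
wrist_force: [-3.7, -1.2, 1.4]
grip_width: 0.0858
finger_force: 1.2
```

```bash
python3 - <<'E'
from h import *
c,im,d=look("w3"); batten(c,d)
E
```

```text
w3 5.78 [0.534  0.0929 0.0198] [1.    0.015] [-3.7 -1.2  1.4] 0.08584713220548368 cam [0.602 0.094 0.163]
batten 84631 0.0463 [565.5  94.7] [ 85.1 196.5] 0.45
5 [548.1 606.5]
35 [547.1 605.9]
65 [547.3 605.2]
95 [546.7 604.9]
125 [546.2 604.6]
155 [545.8 604.1]
185 [545.4 603.4]
```

View pics/w3.png

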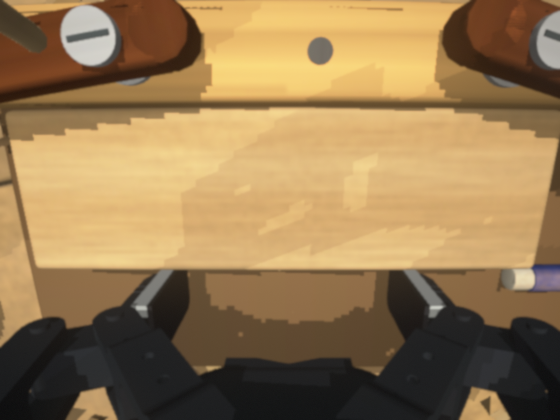

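The batten looks square and almost seated (far edge at row ~107); I'll press on until the force rises. A hanging rod or cord end shows at (30,28) near the left catch, so I'll locate it.

Emit:
move_arm:
  deltas:
    - [0.01,0,0,0,0,0,-1]
    - [0.015,0,0,0,0,0,-1]
    - [0.02,0,0,0,0,0,-1]
    - [0.02,0,0,0,0,0,-1]

```text
t: 6.32
tool_pos: [0.5355, 0.093, 0.0197]
tool_rot: [[1.0, 0.014, -0.004], [0.014, -1.0, -0.0], [-0.004, 0.0, -1.0]]
wrist_force: [-10.6, 1.4, 6.4]
grip_width: 0.0854
finger_force: 5.0
```

```bash
python3 - <<'E'
from h import *
c,im,d=look("w4"); batten(c,d)
for u,v in((20,20),(10,12),(30,30),(38,42)): print(u,v,d[v,u],np.round(to_world(c,[[u,v]],[d[v,u]]),3))
for n in("scene","side"):
    im,d=ctrl.get_image(n); c=cam(n); A=cloud(c,np.ones(d.shape,bool),d)
    k=A[(A[:,0]>.6)&(A[:,0]<.8)&(A[:,1]>.05)&(A[:,1]<.3)&(A[:,2]>.075)]
    for z in np.arange(.07,.6,.05):
        q=k[(k[:,2]>z)&(k[:,2]<z+.05)]
        if len(q): print(n,round(z,2),len(q),np.round(np.r_[q.min(0)[:2],np.median(q,0)[:2],q.max(0)[:2]],3))
E
```

```text
w4 6.33 [0.5355 0.093  0.0197] [1.    0.014] [-10.6   1.4   6.4] 0.08539115373218233 cam [0.604 0.094 0.162]
batten 84669 0.0463 [565.9  94.7] [ 83.  195.9] 0.53
5 [549.2 607.7]
35 [548.8 607.1]
65 [548.9 606.7]
95 [548.7 606.2]
125 [548.1 606.2]
155 [547.6 605.7]
185 [547.1 605.1]
20 20 0.10003308 [[0.633 0.178 0.05 ]]
10 12 0.0986041 [[0.635 0.18  0.051]]
30 30 0.07815672 [[0.624 0.157 0.075]]
38 42 0.081277 [[0.622 0.157 0.073]]
scene 0.07 459 [0.62  0.153 0.69  0.271 0.731 0.3  ]
scene 0.12 498 [0.626 0.148 0.69  0.259 0.736 0.297]
scene 0.17 498 [0.633 0.141 0.69  0.26  0.735 0.296]
scene 0.22 527 [0.638 0.133 0.692 0.262 0.732 0.297]
scene 0.27 435 [0.643 0.128 0.696 0.27  0.72  0.282]
scene 0.32 549 [0.648 0.115 0.696 0.27  0.733 0.29 ]
scene 0.37 1543 [0.654 0.065 0.723 0.206 0.8   0.289]
scene 0.42 350 [0.661 0.053 0.757 0.137 0.8   0.226]
side 0.07 366 [0.619 0.151 0.693 0.277 0.73  0.3  ]
side 0.12 319 [0.627 0.146 0.684 0.279 0.721 0.298]
side 0.17 339 [0.634 0.138 0.685 0.279 0.733 0.3  ]
side 0.22 355 [0.638 0.133 0.693 0.278 0.734 0.297]
side 0.27 296 [0.644 0.127 0.697 0.276 0.722 0.285]
side 0.32 338 [0.649 0.117 0.696 0.276 0.729 0.291]
side 0.37 701 [0.654 0.066 0.715 0.246 0.8   0.291]
side 0.42 262 [0.662 0.055 0.753 0.124 0.8   0.23 ]
side 0.47 70 [0.671 0.055 0.693 0.064 0.701 0.093]
side 0.52 44 [0.688 0.053 0.692 0.06  0.698 0.064]
```

Batten seated: 10.6 N at the stop, and its near face is parallel to the fence at 548 mm. I'll back off, rise and shut the gripper, then look again and work out clearances.

Emit:
move_arm:
  deltas:
    - [-0.1,0,0,0,0,0,-1]
    - [-0.25,0,0,0,0,0,-1]
    - [-0.3,0,0.3,0,0,0,1]
    - [-0.45,0,0.65,0,0,0,1]
    - [-0.6,0,1,0,0,0,1]

```text
t: 7.1
tool_pos: [0.4464, 0.0928, 0.1715]
tool_rot: [[1.0, 0.015, 0.001], [0.015, -1.0, -0.0], [0.001, 0.0, -1.0]]
wrist_force: [0.2, -0.2, 0.9]
grip_width: 0.0322
finger_force: 0.0
```

Emit:
move_arm:
  deltas:
    - [0,0.05,0.35,0,0,0,1]
    - [0,0.05,0.6,0,0,0,1]
    - [0,0.05,0.6,0,0,0,1]

```text
t: 7.48
tool_pos: [0.4482, 0.1006, 0.2635]
tool_rot: [[1.0, 0.015, 0.008], [0.015, -1.0, 0.001], [0.008, -0.001, -1.0]]
wrist_force: [0.0, -0.6, -0.1]
grip_width: -0.0
finger_force: 0.0
```

```bash
cat >> h.py <<'E'
YAW=np.radians(0.8); PL=np.array([.6206,.1441]); PR=np.array([.6222,.0241])
def path(side,th,r=.055,gap=0):
    a=np.pi+YAW+th; u=np.array([np.cos(a),np.sin(a)]); n=np.array([-u[1],u[0]])*(-1 if side=='L' else 1)
    return (PL if side=='L' else PR)+r*u+(.009+gap+.011*abs(n[0])+.0145*abs(n[1]))*n
E
python3 - <<'E'
from h import *
c,im,d=look("w5"); measure(c,d); batten(c,d)
O=[]
for n in("scene","side"):
    im,d=ctrl.get_image(n); A=cloud(cam(n),np.ones(d.shape,bool),d); O.append(A[(A[:,2]>.1)&(A[:,0]>.585)&(A[:,0]<.95)&(abs(A[:,1])<.4)])
O=np.vstack(O)
for s,ths in(("L",(-1.43,-1.1,-.7,-.35,0)),("R",(1.306,.9,.45,0))):
    for t in ths:
        p=path(s,t,gap=.006 if abs(t)>1.2 else 0); out=[]
        if abs(t)>1:
            for z in np.arange(.1,.6,.06):
                q=O[(O[:,2]>z)&(O[:,2]<z+.06),:2]-p
                if len(q): i=np.argmin(np.hypot(*q.T)); out.append((round(z,2),*np.round(q[i]*1000).astype(int)))
        print(s,t,np.round(p,4),[tuple(map(float,o)) for o in out])
E
```

```text
w5 7.47 [0.4482 0.1006 0.2635] [1.    0.015] [ 0.  -0.6 -0.1] -1.2615009551073828e-05 cam [0.515 0.102 0.407]
jig 0.64 [312. 102.] 18679 0.0124 [539.7  83.2] 135.6 280.1 0.84
batten_mid 0.19 [313.  99.] 1555 0.0494 [600.4  84. ] 59.3 278.9 0.94
catch_left 0.92 [208.  12.] 1833 0.069 [616.8 168.4] 18.6 98.5 8.33
catch_right 0.84 [407.  16.] 1931 0.0692 [ 6.165e+02 -1.000e-01] 98.6 19.1 75.52
fence 3857 0.05 ((610.3901977539062, 84.2099609375), (39.35703659057617, 278.9107360839844), 0.9437747597694397)
batten 11995 0.0462 [577.1 105.3] [ 61.2 228.3] 0.54
5 [548.7 607.8]
35 [548.1 607.1]
65 [547.6 607.3]
95 [547. 607.]
125 [546.7 606.8]
155 [546.2 605.4]
185 [546.  605.6]
L -1.43 [0.6399 0.2028] [(0.1, -13.0, -44.0), (0.16, -7.0, -44.0), (0.22, 1.0, -57.0), (0.28, 7.0, -64.0), (0.34, 56.0, 44.0), (0.4, 69.0, 17.0), (0.46, 25.0, -104.0), (0.52, 54.0, -137.0)]
L -1.1 [0.6175 0.2046] [(0.1, 6.0, -46.0), (0.16, 15.0, -46.0), (0.22, 24.0, -59.0), (0.28, 30.0, -66.0), (0.34, 33.0, -77.0), (0.4, 79.0, 44.0), (0.46, 47.0, -106.0), (0.52, 73.0, -141.0)]
L -0.7 [0.5953 0.2   ] []
L -0.35 [0.5774 0.1871] []
L 0 [0.5653 0.167 ] []
R 1.306 [ 0.6369 -0.0364] [(0.1, -1.0, 183.0), (0.16, 5.0, 176.0), (0.22, 9.0, 168.0), (0.28, 22.0, 157.0), (0.34, 25.0, 145.0), (0.4, 31.0, 128.0), (0.46, 59.0, 91.0), (0.52, 51.0, 95.0)]
R 0.9 [ 0.6097 -0.0357] []
R 0.45 [ 0.585  -0.0246] []
R 0 [ 5.675e-01 -3.000e-04] []
```

View pics/w5.png

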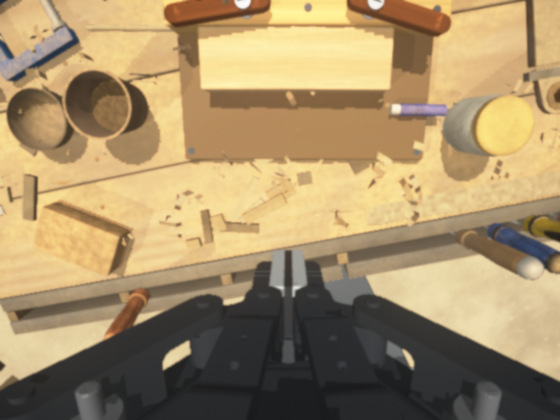

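Batten is flush: its near edge is parallel to the fence and 60 mm in front of it. A slanted cord hangs near the left catch, so I'll tilt the tool back and work near the catch tip.

```bash
sed -i 's/\.011\*abs(n\[0\])/.0167*abs(n[0])/; s/r=.055/r=.066/' h.py; python3 - <<'E'
from h import *
print("L start",path('L',-1.43,gap=.008))
for t in np.linspace(-1.43,0,11): print("L",round(t,2),np.round(path('L',t)*1000,1))
print("R start",path('R',1.306,gap=.008))
for t in np.linspace(1.306,0,11): print("R",round(t,2),np.round(path('R',t)*1000,1))
E
```

```text
L start [0.64573502 0.21481955]
L -1.43 [637.8 213.6]
L -1.29 [629.2 215.8]
L -1.14 [619.8 216.7]
L -1.0 [610.  216.2]
L -0.86 [600.  214.1]
L -0.72 [590.1 210.2]
L -0.57 [580.6 204.6]
L -0.43 [571.9 197.3]
L -0.29 [564.4 188.3]
L -0.14 [558.4 177.9]
L 0.0 [554.3 166.9]
R start [ 0.6414436  -0.04896293]
R 1.31 [633.7 -47. ]
R 1.18 [625.4 -48.3]
R 1.04 [616.6 -48.5]
R 0.91 [607.5 -47.3]
R 0.78 [598.3 -44.8]
R 0.65 [589.3 -40.9]
R 0.52 [580.8 -35.4]
R 0.39 [573.  -28.5]
R 0.26 [566.2 -20.3]
R 0.13 [560.6 -10.9]
R 0.0 [556.5  -0.6]
```

Emit:
move_arm:
  deltas:
    - [0,0.2,-0.15,0,-0.25,0,1]
    - [0,0.4,-0.3,0,-0.5,0,1]
    - [0,0.6,-0.45,0,-0.75,0,1]
    - [0,0.75,-0.53,0,-0.9,0,1]
    - [0,0.75,-0.53,0,-0.9,0,1]

```text
t: 8.45
tool_pos: [0.4451, 0.2136, 0.1781]
tool_rot: [[0.902, 0.016, 0.432], [0.018, -1.0, -0.0], [0.432, 0.008, -0.902]]
wrist_force: [-0.1, -0.2, -0.4]
grip_width: 0.0001
finger_force: 0.0
```

Emit:
move_arm:
  deltas:
    - [0.3,0,0,0,0,0,1]
    - [0.6,0,0,0,0,0,1]
    - [0.88,0,0,0,0,0,1]
    - [0.88,0,0,0,0,0,1]

```text
t: 8.95
tool_pos: [0.5811, 0.2111, 0.1797]
tool_rot: [[0.901, 0.011, 0.433], [0.013, -1.0, -0.002], [0.433, 0.007, -0.901]]
wrist_force: [-0.3, 0.3, -0.0]
grip_width: -0.0003
finger_force: 0.0
```

Emit:
move_arm:
  deltas:
    - [0.25,0.01,0,0,0,0,1]
    - [0.44,0.02,0,0,0,0,1]
    - [0.44,0.02,-0.3,0,0,0,1]
    - [0.44,0.02,-0.5,0,0,0,1]
    - [0.44,0.02,-0.55,0,0,0,1]

```text
t: 9.57
tool_pos: [0.6437, 0.2148, 0.0955]
tool_rot: [[0.902, 0.013, 0.431], [0.015, -1.0, -0.002], [0.431, 0.008, -0.902]]
wrist_force: [-0.8, -0.5, 1.3]
grip_width: -0.0002
finger_force: 0.0
```

```bash
python3 - <<'E'
from h import *
s=ctrl.observe();print(s["tool_pos"],s["wrist_force"])
O=[]
for n in("scene","side"):
    im,d=ctrl.get_image(n); cv2.imwrite(f"pics/{n}1.png",im)
a=cv2.imread("pics/scene1.png")[110:250,180:350]; b=cv2.imread("pics/side1.png")[110:250,180:350]
cv2.imwrite("pics/ab.png",cv2.resize(np.vstack([a,b]),None,fx=2.1,fy=2.1))
E
```

```text
[0.64366053 0.21480456 0.09554945] [-0.82861737 -0.46088258  1.30134519]
```

View pics/ab.png

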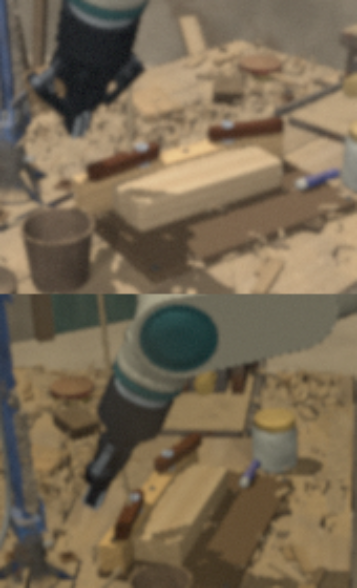

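The finger is above and behind the left catch near its tip, clear of the lamp post. Going down, then sweeping.

Emit:
move_arm:
  deltas:
    - [0.015,0,-0.12,0,0,0,1]
    - [0.015,0,-0.22,0,0,0,1]
    - [0.015,0,-0.237,0,0,0,1]
    - [0.015,0,-0.237,0,0,0,1]

```text
t: 10.18
tool_pos: [0.6471, 0.2159, 0.0621]
tool_rot: [[0.9, 0.013, 0.435], [0.015, -1.0, -0.0], [0.435, 0.007, -0.901]]
wrist_force: [1.0, 1.0, -0.0]
grip_width: -0.0004
finger_force: 0.0
```

Emit:
move_arm:
  deltas:
    - [-0.04,0,0,0,0,0,1]
    - [-0.1,0.01,0,0,0,0,1]
    - [-0.16,0.01,0,0,0,0,1]
    - [-0.23,0.01,0,0,0,0,1]

```text
t: 10.68
tool_pos: [0.612, 0.2175, 0.0627]
tool_rot: [[0.9, 0.013, 0.436], [0.015, -1.0, 0.0], [0.436, 0.006, -0.9]]
wrist_force: [0.9, -0.3, 0.3]
grip_width: -0.0004
finger_force: 0.5
```

Emit:
move_arm:
  deltas:
    - [-0.08,-0.023,-0.015,0,0,0,1]
    - [-0.147,-0.05,-0.02,0,0,0,1]
    - [-0.21,-0.086,-0.02,0,0,0,1]
    - [-0.267,-0.135,-0.02,0,0,0,1]
    - [-0.317,-0.195,-0.02,0,0,0,1]

```text
t: 11.3
tool_pos: [0.5644, 0.1876, 0.0592]
tool_rot: [[0.9, 0.013, 0.435], [0.015, -1.0, -0.0], [0.435, 0.006, -0.901]]
wrist_force: [-0.1, 0.7, 0.2]
grip_width: 0.0001
finger_force: 0.4
```

Emit:
move_arm:
  deltas:
    - [-0.02,-0.035,0,0,0,0,1]
    - [-0.04,-0.07,0,0,0,0,1]
    - [-0.05,-0.1,0,0,0,0,1]
    - [-0.05,-0.1,0,0,0,0,1]

```text
t: 11.8
tool_pos: [0.5575, 0.1727, 0.0593]
tool_rot: [[0.9, 0.013, 0.435], [0.014, -1.0, -0.0], [0.435, 0.007, -0.9]]
wrist_force: [-0.1, -0.1, -0.0]
grip_width: -0.0001
finger_force: 0.0
```

```bash
cat >> h.py <<'E'
def catches():
    c,im,d=look("t%d"%(ctrl.observe()["t"]*100)); A=cloud(c,np.ones(d.shape,bool),d)
    brown=(im[...,2].astype(int)-im[...,0]>25)&(im[...,2]<170)
    for l,P0 in(("L",PL),("R",PR)):
        m=ctrl.masks_of("wrist","catch_left" if l=="L" else "catch_right")
        for r in m[:2]:
            P=cloud(c,r["pixels"],d); P=P[(P[:,2]>.064)&(P[:,2]<.0705)][:,:2]; P=P[np.hypot(*(P-P0).T)<.082]
            if len(P)<80: continue
            rr=cv2.minAreaRect(P.astype(np.float32)*1000); w=P-P0; w=w[np.hypot(*w.T)>.03]
            vx=cv2.fitLine(P.astype(np.float32),cv2.DIST_HUBER,0,.01,.01).ravel(); v=vx[:2]*np.sign(vx[:2]@w.mean(0))
            th=(np.arctan2(v[1],v[0])-np.pi-YAW+np.pi)%(2*np.pi)-np.pi
            t2=(np.arctan2(*w.mean(0)[::-1])-np.pi-YAW+np.pi)%(2*np.pi)-np.pi
            print(l,round(r["p"],2),len(P),np.round(rr[0],1),np.round(rr[1],1),round(rr[2],1),"theta",round(th,3),"from pivot",round(t2,3))
E
python3 - <<'E'
from h import *
catches()
E
```

```text
t1180 11.8 [0.5575 0.1727 0.0593] [0.9   0.014] [-0.1 -0.1 -0. ] -0.00013021846427301655 cam [0.556 0.174 0.217]
L 0.56 6779 [596.3 146.9] [18.3 99.6] 84.5 theta -0.109 from pivot -0.123
R 0.78 649 [626.1  44.6] [19.  11.4] 0.5 theta nan from pivot nanh.py:51: RuntimeWarning: Mean of empty slice.
  vx=cv2.fitLine(P.astype(np.float32),cv2.DIST_HUBER,0,.01,.01).ravel(); v=vx[:2]*np.sign(vx[:2]@w.mean(0))
  ret = um.true_divide(
h.py:53: RuntimeWarning: Mean of empty slice.
  t2=(np.arctan2(*w.mean(0)[::-1])-np.pi-YAW+np.pi)%(2*np.pi)-np.pi
```

Emit:
move_arm:
  deltas:
    - [-0.005,-0.02,0,0,0,0,1]
    - [-0.01,-0.035,0,0,0,0,1]
    - [-0.01,-0.041,0,0,0,0,1]
    - [-0.01,-0.041,0,0,0,0,1]

```text
t: 12.45
tool_pos: [0.556, 0.1669, 0.0592]
tool_rot: [[0.9, 0.013, 0.435], [0.015, -1.0, -0.0], [0.435, 0.007, -0.901]]
wrist_force: [-0.4, 0.6, -0.1]
grip_width: -0.0001
finger_force: 0.3
```

```bash
python3 - 2>/dev/null <<'E'
from h import *
catches()
E
```

```text
t1245 12.45 [0.556  0.1669 0.0592] [0.9   0.015] [-0.4  0.6 -0.1] -9.543253347999502e-05 cam [0.555 0.168 0.217]
L 0.83 6821 [596.1 144.8] [18.3 99.4] 89.1 theta -0.028 from pivot -0.04
R 0.59 1074 [625.2  41.4] [19.9 16.3] 3.5 theta nan from pivot nan
```

Emit:
move_arm:
  deltas:
    - [0,-0.007,0,0,0,0,1]
    - [0,-0.013,0,0,0,0,1]
    - [0,-0.013,0,0,0,0,1]
    - [0,0.1,0,0,0,0,1]
    - [-0.05,0.15,0.1,0,0,0,1]

```text
t: 13.22
tool_pos: [0.5477, 0.1895, 0.0735]
tool_rot: [[0.901, 0.013, 0.433], [0.015, -1.0, -0.001], [0.433, 0.008, -0.901]]
wrist_force: [-1.1, 0.1, -0.2]
grip_width: -0.0003
finger_force: 0.0
```

Emit:
move_arm:
  deltas:
    - [-0.1,0,0.35,0,0,0,1]
    - [-0.25,-0.2,0.7,0,0,0,1]
    - [-0.4,-0.5,0.8,0,0,0,1]
    - [-0.4,-0.8,0.8,0,0,0,1]
    - [-0.4,-0.8,0.8,0,0,0,1]

```text
t: 13.85
tool_pos: [0.4883, 0.0671, 0.1959]
tool_rot: [[0.899, 0.009, 0.437], [0.011, -1.0, -0.002], [0.437, 0.007, -0.899]]
wrist_force: [0.2, -0.1, 0.4]
grip_width: -0.0001
finger_force: 0.0
```

```bash
python3 - 2>/dev/null <<'E'
from h import *
catches()
E
```

```text
t1385 13.85 [0.4883 0.0671 0.1959] [0.899 0.011] [ 0.2 -0.1  0.4] -0.00012764766389771677 cam [0.487 0.068 0.354]
L 0.94 1830 [595.7 143.5] [98.7 18.5] 0.6 theta -0.006 from pivot 0.019
R 0.89 1758 [616.1   0. ] [98.6 17.9] 75.7 theta 1.342 from pivot 1.288
```

Emit:
move_arm:
  deltas:
    - [0.05,-0.3,-0.05,0,0,0,1]
    - [0.2,-0.6,-0.1,0,0,0,1]
    - [0.5,-0.773,-0.2,0,0,0,1]
    - [0.8,-0.773,-0.3,0,0,0,1]
    - [1,-0.773,-0.4,0,0,0,1]

```text
t: 14.62
tool_pos: [0.6402, -0.0453, 0.133]
tool_rot: [[0.901, 0.015, 0.434], [0.016, -1.0, 0.001], [0.434, 0.006, -0.901]]
wrist_force: [-1.1, -0.6, 0.1]
grip_width: 0.0002
finger_force: 0.0
```

Emit:
move_arm:
  deltas:
    - [0.045,0,0,0,0,0,1]
    - [0.045,0,-0.2,0,0,0,1]
    - [0.045,0,-0.4,0,0,0,1]
    - [0.045,0,-0.4,0,0,0,1]

```text
t: 15.12
tool_pos: [0.6435, -0.0452, 0.0719]
tool_rot: [[0.903, 0.015, 0.43], [0.016, -1.0, 0.001], [0.43, 0.006, -0.903]]
wrist_force: [-0.1, -0.7, 1.0]
grip_width: 0.0002
finger_force: 0.0
```

Emit:
move_arm:
  deltas:
    - [0.005,-0.02,-0.06,0,0,0,1]
    - [0.005,-0.02,-0.085,0,0,0,1]
    - [-0.06,-0.02,-0.085,0,0,0,1]
    - [-0.12,-0.02,-0.085,0,0,0,1]
    - [-0.18,-0.02,-0.085,0,0,0,1]

```text
t: 15.75
tool_pos: [0.6179, -0.0496, 0.0622]
tool_rot: [[0.9, 0.013, 0.436], [0.015, -1.0, -0.0], [0.436, 0.007, -0.9]]
wrist_force: [1.3, -0.3, 0.4]
grip_width: 0.0003
finger_force: 0.5
```

Emit:
move_arm:
  deltas:
    - [-0.06,0.01,-0.015,0,0,0,1]
    - [-0.122,0.027,-0.02,0,0,0,1]
    - [-0.182,0.053,-0.02,0,0,0,1]
    - [-0.24,0.09,-0.02,0,0,0,1]
    - [-0.29,0.136,-0.02,0,0,0,1]

```text
t: 16.38
tool_pos: [0.574, -0.0287, 0.0583]
tool_rot: [[0.901, 0.013, 0.434], [0.015, -1.0, -0.0], [0.434, 0.007, -0.901]]
wrist_force: [1.5, -0.3, 0.2]
grip_width: -0.0
finger_force: 0.4
```

Emit:
move_arm:
  deltas:
    - [-0.025,0.027,0,0,0,0,1]
    - [-0.045,0.055,0,0,0,0,1]
    - [-0.065,0.085,0,0,0,0,1]
    - [-0.08,0.125,0,0,0,0,1]
    - [-0.08,0.125,0,0,0,0,1]

```text
t: 17.0
tool_pos: [0.5626, -0.0098, 0.0585]
tool_rot: [[0.9, 0.014, 0.435], [0.015, -1.0, 0.0], [0.435, 0.006, -0.901]]
wrist_force: [-0.0, -0.1, 0.7]
grip_width: -0.0002
finger_force: 0.0
```

```bash
python3 - 2>/dev/null <<'E'
from h import *
catches()
E
```

```text
t1700 17.0 [ 0.5626 -0.0098  0.0585] [0.9   0.015] [-0.  -0.1  0.7] -0.00017614961697756895 cam [ 0.562 -0.009  0.216]
R 0.95 6915 [598.1  19.7] [99.7 18.4] 10.1 theta 0.154 from pivot 0.165
```

Emit:
move_arm:
  deltas:
    - [-0.01,0.025,0,0,0,0,1]
    - [-0.02,0.05,0,0,0,0,1]
    - [-0.025,0.06,0,0,0,0,1]
    - [-0.025,0.06,0,0,0,0,1]

```text
t: 17.65
tool_pos: [0.559, -0.0012, 0.0586]
tool_rot: [[0.9, 0.014, 0.435], [0.015, -1.0, 0.0], [0.435, 0.006, -0.9]]
wrist_force: [0.6, -1.3, 1.0]
grip_width: -0.0002
finger_force: 0.1
```

```bash
python3 - 2>/dev/null <<'E'
from h import *
catches()
E
```

```text
t1764 17.65 [ 0.559  -0.0012  0.0586] [0.9   0.015] [ 0.6 -1.3  1. ] -0.00018172903337237075 cam [ 0.558 -0.     0.216]
L 0.94 1428 [609.4 135. ] [71.7  8. ] 7.2 theta 0.039 from pivot 0.258
R 0.64 6915 [597.6  23.1] [99.2 18. ] 3.0 theta 0.03 from pivot 0.038
```

Another 2 mm, then back off sideways and up, and check everything.

Emit:
move_arm:
  deltas:
    - [0,0.008,0,0,0,0,1]
    - [0,0.014,0,0,0,0,1]
    - [0,0.014,0,0,0,0,1]
    - [0,-0.1,0,0,0,0,1]
    - [-0.03,-0.13,0.1,0,0,0,1]

```text
t: 18.42
tool_pos: [0.5537, -0.0212, 0.0728]
tool_rot: [[0.902, 0.013, 0.433], [0.014, -1.0, 0.0], [0.433, 0.006, -0.902]]
wrist_force: [-0.2, -0.2, 0.0]
grip_width: -0.0002
finger_force: 0.0
```

Emit:
move_arm:
  deltas:
    - [-0.1,0,0.4,0,0,0,1]
    - [-0.3,0.2,0.7,0,0,0,1]
    - [-0.5,0.4,0.9,0,0.2,0,1]
    - [-0.7,0.65,1,0,0.4,0,1]
    - [-0.7,0.65,1,0,0.4,0,1]

```text
t: 19.05
tool_pos: [0.4496, 0.0787, 0.227]
tool_rot: [[0.968, 0.017, 0.252], [0.018, -1.0, 0.002], [0.252, 0.003, -0.968]]
wrist_force: [0.5, 0.3, 0.1]
grip_width: -0.0001
finger_force: 0.0
```

```bash
python3 - 2>/dev/null <<'E'
from h import *
catches()
c,im,d=look("end"); batten(c,d)
for l in("marker","jar","pot"):
    for n in ("scene",):
        ctrl.get_image(n) if l=="marker" else 0
        r=ctrl.spot_in(n,l); print(l,r[:1])
E
```

```text
t1905 19.05 [0.4496 0.0787 0.227 ] [0.968 0.018] [0.5 0.3 0.1] -0.00011405482529237441 cam [0.479 0.08  0.382]
L 0.71 1676 [595.3 143.2] [97.6 17.7] 0.9 theta -0.006 from pivot 0.02
R 0.86 1697 [597.5  23.6] [99.1 18.4] 0.8 theta 0.01 from pivot -0.003
end 19.2 [0.4494 0.0763 0.2233] [0.969 0.015] [ 0.1  0.5 -0.1] 0.00040482209853899315 cam [0.48  0.077 0.378]
batten 9348 0.0462 [577.4  94.2] [ 61.7 249.3] 0.9
5 [548.8 608. ]
35 [548.2 607.4]
65 [547.7 607.3]
95 [547.3 606.6]
125 [547.  606.8]
155 [546.5 564.2]
185 [545.3 605.2]
marker [{'xy': [332.5, 193.5], 'p': 0.43}]
jar [{'xy': [358.9, 183.6], 'p': 0.93}]
pot [{'xy': [208.2, 228.5], 'p': 0.76}]
```

View pics/end.png

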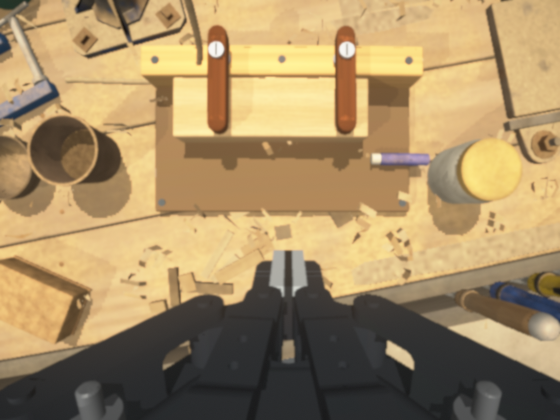

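The picture shows the batten flush along the fence and both catches square across it (218,80 and 346,80). The marker, pot and jar are undisturbed.

```bash
python3 -c "
from cell import ctrl
print(ctrl.close_job())"
```

```text
the job is handed in; nothing more can be done
None
```

The job is handed in at about 19 s: the batten lies flush against the fence, both catches measure within about 0.02 rad of square, and the marker, pot, jar, sanding block and bowl were not touched.

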